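Fan the lacquer sample plaques along their tray

TASK

The wooden pin in the tray stops the stack of three black plaques from sliding: knock it fully down with the wooden mallet (not with the fingers) before any plaque is moved, and stand the mallet upright on the table again. Then slide the plaques, without lifting them, into a straight overlapping fan along the tray towards the pin end: the bottom plaque stays where it is, the middle one goes forward so that a strip about 35 mm wide of the bottom one shows behind it, and the top one likewise leaves a 35 mm strip of the middle one showing. Do not disturb the other things on the table.

Things in the scene. Friction and masses are not known exactly. Their poses are not given: they have to be found in the camera images.
- tray: fixed wooden tray, an open-ended channel 310 mm long and 104 mm wide outside. Origin: centre of its underside on the table; its x axis runs along the tray from the stack end to the pin end (the way the fan goes), z up. Channel floor 30 mm above the origin; two side walls along x, 8 mm thick, 24 mm high above the floor, 88 mm apart inside; both ends open. The floor is free for about 65 mm behind the stack
- pin (a joint): how far the round wooden pin is driven down, m: 0 standing 27 mm proud of the tray floor, 0.022 fully home (top still 5 mm proud, below the middle plaque's underside). It is a tight fit: about 7 N to move it, more when quick; it stays where it is left
- pin_top (a point): centre of the top of the pin, which is 12 mm in diameter, on the tray's centre line 80 mm towards +x from the tray's centre; the stack's front face is 19 to 27 mm short of the pin's side
- mallet: turned wooden mallet, 0.16 to 0.26 kg, standing on its flat round striking face (34 mm across), handle straight up. Origin: centre of the striking face, z along the handle. Head up to 42 mm across from 26 to 70 mm height; above that a plain handle 21 mm in diameter up to 125 mm. Its place changes with those of the cup, pot and bowl
- plaque_bottom: lowest of three equal black lacquered wooden plaques stacked flush in the tray, each 130 mm long (x), 80 mm wide (y), 9 mm thick, 50 to 110 g, loose, with thin brass lines across the top near the rear (-x) end. Origin: centre of its underside; x along the tray towards the pin, z up. Lies on the tray floor
- plaque_middle: the plaque on the bottom one; same size and axes, underside 9 mm above the tray floor
- plaque_top: the plaque on the middle one; same size and axes, underside 18 mm above the tray floor, top 27 mm above it
- cup: white paper cup, mouth 68 mm across, 75 mm tall; origin at its underside, to be left alone
- pot: closed amber glass jar with a black cap, 56 mm across, 60 mm tall; origin at its underside, to be left alone
- bowl: white ceramic bowl, 72 mm across, 30 mm tall; origin at its underside, to be left alone
- wallet: dark wallet, a slab 95 x 115 x 18 mm; origin at its underside, to be left alone
- panel: large black lacquered panel, 160 x 240 x 9 mm, lying by itself at the left; origin at its underside, to be left alone
- brush: paint brush, 190 mm long, lying on two small white rests at the back, to be left alone
Things that resemble listed ones, but are neither listed nor needed, are in the scene too. What is shaped like the plaque_top but red is not meant. There is more than one size of the mallet; the one meant has the size given above.

How it is judged (in metres and radians):
On the way:
1. the pin is driven fully down with the mallet, while the plaques lie where they were (value of joint pin above 0.0185 m and horizontal distance between mallet and pin_top below 0.023 m and distance between mallet and pin_top below 0.035 m and distance of each of plaque_bottom, plaque_middle, plaque_top from where it was at the start of the episode below 0.008 m).
At the end, for the whole second after the job is handed in: Pin within 3.5 mm of fully home; mallet upright on the table; bottom plaque within 10 mm of its start; middle plaque lying on it 35 mm (+-9) towards the pin end; top plaque lying on the middle one 35 mm (+-9) further on; each straight to within 0.12 rad on the one beneath; all at rest (value of joint pin above 0.0185 m and angle between mallet's own z axis and vertical below 0.1 rad and height (world z) of mallet below 0.006 m and linear speed of each of mallet, plaque_bottom, plaque_middle, plaque_top below 0.01 m/s and distance of plaque_bottom from where it was at the start of the episode below 0.01 m and z of plaque_middle in the frame of plaque_bottom above 0.006 m and z of plaque_top in the frame of plaque_middle above 0.006 m and x of plaque_middle in the frame of plaque_bottom between 0.026 and 0.044 m and angle between the x axis of plaque_middle and the x axis of plaque_bottom, either way round below 0.12 rad and x of plaque_top in the frame of plaque_middle between 0.026 and 0.044 m and angle between the x axis of plaque_top and the x axis of plaque_middle, either way round below 0.12 rad); the robot touches nothing.
It fails at once if a plaque is lifted more than 12 mm above the level it started at (z of plaque_bottom in the frame of tray above 0.042 m or z of plaque_middle in the frame of tray above 0.051 m or z of plaque_top in the frame of tray above 0.06 m).
It fails at once if the pin is pushed with the fingers or the arm (contact force between any of the fingers, the arm and pin above 4 N).
It fails at once if one of the other things is moved more than 20 mm (distance of any of cup, pot, bowl, wallet, panel, brush from where it was at the start of the episode above 0.02 m).
It also fails if it takes over 56 s, if anything falls off the work surface, if the arm or the gripper's body presses on something with over 40 N, if the wrist force passes 120 N, or if a joint passes its speed limit or range.

ROBOT

A 7-joint arm with a two-finger parallel gripper is mounted at the origin on the work surface. World frame = base frame: x ahead of the robot, y to its left, z up, the work surface at z = 0. Lengths are in mm, angles in rad, forces in N, time in s.
With the tool pointing down it reaches from about 350 to 900 mm from the base axis. Payload 7.2 kg.
Tool frame: the origin (TCP) lies on the front face of the gripper's body, between the roots of the fingers; the fingertips stand 80 mm ahead of it and the grasp point (between the pads) lies pinch_z ahead of it (pinch_z is the distance from the TCP to the grasp point, in mm); z points along the fingers, y is the line along which they close (so a half turn about z gives the same grasp; the last joint's range is limited). The gripper opens to 88 mm and grips with 3 to 60 N. Pads are 20 mm wide; open, the fingers measure 115 mm over their backs; the gripper's body (75 mm by 178 mm) begins 61 mm behind the grasp point.
Start: joints at [-1.232, 0.411, -0.013, 1.596, 0.006, 1.134, -0.082], TCP at [247.304, 573.992, 302.653] pointing down, gripper open.
Joint ranges: [-2.95, 2.95], [-0.29, 1.99], [-1.47, 1.44], [0.14, 2.54], [-1.03, 4.17], [0.13, 1.85], [-2.86, 2.86]. Speed limits (rad/s): [2.39, 2.39, 3.01, 3.01, 3.14, 3.14, 3.14].

INTERFACE

Orientations are given as a 3x3 rotation matrix whose columns are the frame's x, y, z axes.
In Python, from cell import state, camera, camera_params, sign_off, pinch_z gives the robot as it stands. The module is installed in compiled form; this text tells all that it offers.
- The arm moves only by the shell command python3 -m crank 'ROWS' [OPENING] [FORCE]. ROWS is JSON, a list that holds one entry, the list of rows, each a list of 6 numbers: the shift along the tool's x, y, z each as a share of 40 mm, from -1 to 1, then the turn, a rotation vector about the tool's x, y, z each as a share of 0.12 rad, from -1 to 1. A call has exactly 10 rows; each row shifts and turns the commanded pose from where the row before left it, along the tool's axes as they then stand; what a row does not reach is not made up. A row lasts 1/10 s, in which the tool goes at most 50 mm and 8.59 degrees, less where a joint would pass 70% of its speed; a pose out of reach is approached as far as the arm can. A call with a number of a shift or a turn outside -1 to 1 is refused whole. A call with a gripper value outside its range is refused whole. OPENING is the opening, from -1 (shut) to 1 (fully open), set as the call begins (- or left out, the last holds). The fingers move at their own pace and stop on an object; FORCE is the grip in N (left out, the last holds). Time passes only in rows, so rows that do not move let the fingers close, or fill a call up. It gives the time, the measured TCP pose, the force, the opening and the grip force at its end, in the units of the state.
- state(): the state, without advancing time (a new reading comes with each control period).
- camera(name): name is "scene" or "top"; returns the picture (400x640x3 uint8, red, green, blue); there is no depth.
- camera_params(name): a dict with "mtx" (3x3 intrinsics, pixels), "k1" (the pictures are not rectified: a ray, as slopes to the right and down, at radius r is drawn at 1 + k1 r^2 times it, then the intrinsics apply), "T" (4x4, takes a point from camera to world coordinates). Camera axes: x right, y down, z forward; pixel columns grow to the right and rows downward; lengths in mm; the calibration is good to about 2 mm. A picture is of the moment at which its call begins. camera_params takes no time and is no camera call.
- sign_off(): hands the job in; it is judged then, once.
The state is a dict: "t": time; "joint_positions": joint angles; "joint_vel": joint speeds; "joint_efforts": joint torques, N m; "tcp_pos": TCP position; "eef_rot": TCP orientation; "contact_force": force on the tool from outside, world axes, zero at the start; "ft_torque": the same for the moment, N m; "opening": finger opening in mm; "gripper_force": force on a finger pad.
Only numpy, scipy, OpenCV 4.12 (cv2) and the standard library are available. Lean on these libraries where they do the work, as an engineer would, in place of code of your own. Each camera call takes 0.05 s, during which the arm holds its last target. There are 200 camera calls.

## Working session

There is one attempt and no reset: what is moved stays moved. The work goes in short steps, Python scripts to look and compute and a shell command to move; the robot and the scene stay as the last step left them, time stands still between calls to the robot, and variables do not carry over. Pictures are saved under pics/ and viewed, at most 10 in all, crops included, and the job is handed in when it is done.

```bash
mkdir -p pics; cat > h.py <<'E'
import numpy as np, cv2
from cell import state, camera, camera_params, sign_off, pinch_z
def snap(n,f):
    im=camera(n); cv2.imwrite('pics/'+f+'.png',im[:,:,::-1]); return im
def ray(n,u,v):
    p=camera_params(n); K=np.array(p['mtx']); T=np.array(p['T']); 
    d=cv2.undistortPoints(np.array([[[u,v]]],float),K,np.array([p['k1'],0,0,0,0.]))[0,0] 
    return T[:3,3], T[:3,:3]@np.array([d[0],d[1],1])
def px(n,u,v,z):
    o,d=ray(n,u,v); return (o+d*(z-o[2])/d[2]).round(1)
def proj(n,P):
    p=camera_params(n); T=np.linalg.inv(np.array(p['T'])); 
    q,_=cv2.projectPoints(np.array(P,float).reshape(-1,1,3),cv2.Rodrigues(T[:3,:3])[0],T[:3,3],np.array(p['mtx']),np.array([p['k1'],0,0,0,0.])); return q[:,0].round(1)
E
python3 - <<'E'
from h import *
for n in('scene','top'):
    snap(n,n+'0'); print(n,camera_params(n))
s=state();print(s,pinch_z)
E
```

```text
scene {'mtx': array([[453.08747299,   0.        , 328.76206092],
       [  0.        , 453.08747299, 203.06562201],
       [  0.        ,   0.        ,   1.        ]]), 'k1': -0.015432858726006651, 'T': array([[-7.77076862e-01,  4.89792516e-01, -3.95290832e-01,
         1.03860928e+03],
       [ 6.29386809e-01,  6.09556948e-01, -4.81988146e-01,
         7.03798849e+02],
       [ 4.87808592e-03, -6.23332671e-01, -7.81941549e-01,
         1.12860059e+03],
       [ 0.00000000e+00,  0.00000000e+00,  0.00000000e+00,
         1.00000000e+00]])}
top {'mtx': array([[495.90552399,   0.        , 324.97392563],
       [  0.        , 495.90552399, 200.84233146],
       [  0.        ,   0.        ,   1.        ]]), 'k1': -0.08386709570695214, 'T': array([[-2.10245302e-02, -9.88015580e-01,  1.52915604e-01,
         2.44684136e+02],
       [-9.99769011e-01,  2.00946064e-02, -7.62439900e-03,
         3.84761257e+01],
       [ 4.46024614e-03, -1.53040581e-01, -9.88209839e-01,
         1.66969610e+03],
       [ 0.00000000e+00,  0.00000000e+00,  0.00000000e+00,
         1.00000000e+00]])}
{'t': 0.1, 'joint_positions': array([-1.23220095,  0.41180777, -0.01275227,  1.59693643,  0.00560419,
        1.13431625, -0.08218833]), 'joint_vel': array([-0.00074965, -0.00051984, -0.00022782, -0.001868  , -0.00018486,
       -0.00086461,  0.00063736]), 'joint_efforts': array([ 3.60156453e-03, -5.89098287e+01,  6.44517392e-01, -2.91716677e+01,
       -5.37300424e-02,  1.45120500e-02,  5.55685290e-05]), 'tcp_pos': array([247.16695993, 573.68248556, 301.91024333]), 'eef_rot': array([[-9.18422977e-01,  3.95599547e-01, -4.83890390e-04],
       [ 3.95599833e-01,  9.18421992e-01, -1.34793857e-03],
       [-8.88283120e-05, -1.42940471e-03, -9.99998974e-01]]), 'contact_force': array([-0.17375434, -0.18990158, -0.14106844]), 'ft_torque': array([ 0.01001499, -0.0375347 , -0.02126541]), 'gripper_force': 0.0, 'opening': 87.91886543873791} 61.3
```

View pics/scene0.png

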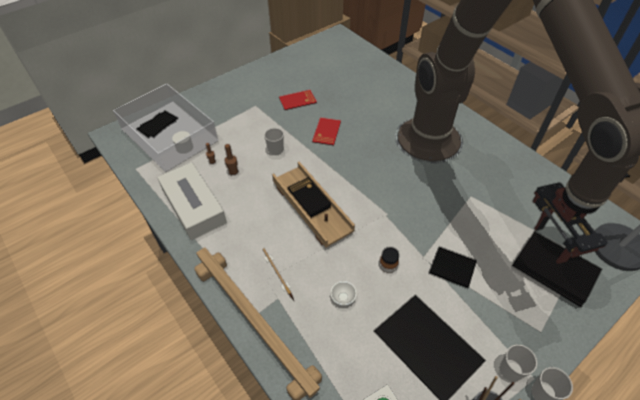

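View pics/top0.png

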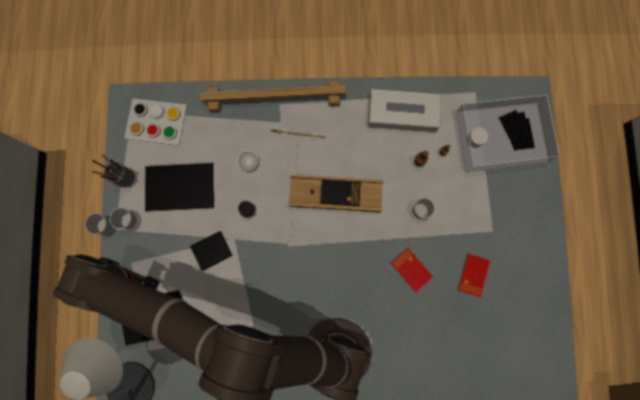

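The pictures show the tray at scene (313,204) / top (336,193), with the pin at scene (326,217) / top (312,191).
Mallet candidates: the larger at scene (231,159) / top (421,158), and the smaller at scene (211,153) / top (445,150). The larger should be the one meant.
Plaque candidates: the stack in the tray at scene (310,200). The lone black plate at (453,267), the red cards at (297,100) and (327,131) and the black cards in the box are not meant.

```bash
python3 - <<'E'
from h import *
a=cv2.imread('pics/scene0.png')[130:250,190:360]; b=cv2.imread('pics/top0.png')[135:225,280:460]
a=cv2.resize(a,None,fx=4.4,fy=4.4,interpolation=cv2.INTER_CUBIC)[:, :748]; 
a=cv2.resize(a,(460,325));b=cv2.resize(b,None,fx=4.4,fy=3*1.0*4.4/3,interpolation=cv2.INTER_CUBIC)
a=cv2.resize(cv2.imread('pics/scene0.png')[140:250,195:360],(297+0,198),interpolation=cv2.INTER_CUBIC)
c=np.zeros((600,792,3),np.uint8); c[:396]=b; c[396:594,:297]=a
cv2.imwrite('pics/crop0.png',c)
print('mallet big top(handle top z125)',px('top',421,158,60),px('scene',231,170,5),'small',px('top',445,150,40))
print('pin',px('top',312,191,57),px('scene',326,215,57))
E
```

```text
mallet big top(handle top z125) [ 632.2 -298.1   60. ] [ 637.5 -305.5    5. ] small [ 663.6 -386.2   40. ]
pin [528.   68.2  57. ] [531.7  73.3  57. ]
```

View pics/crop0.png

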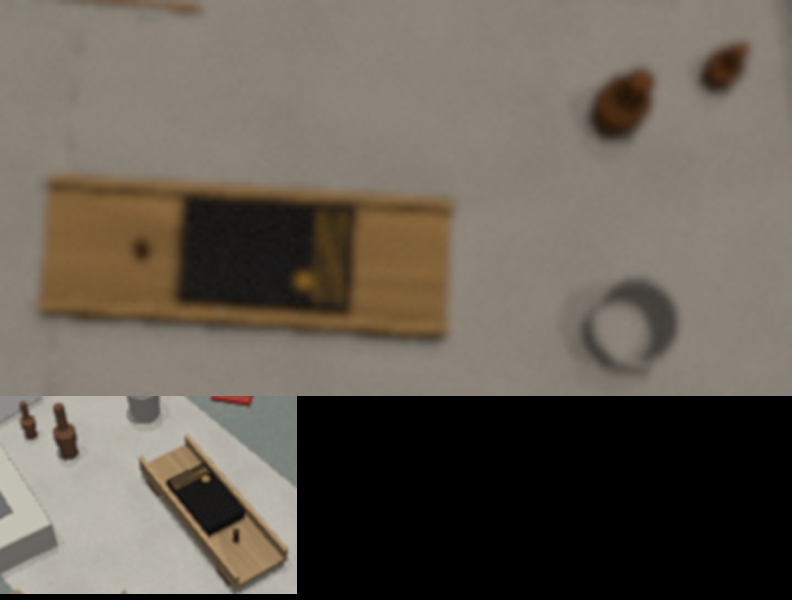

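The crop confirms it: the larger mallet has its head at crop (620,105) and handle tip at (640,80). The pin is at (142,248), and the tray corners are (48,182), (452,205), (445,335) and (40,312).

```bash
python3 - <<'E'
from h import *
f=lambda u,v,z: px('top',u/4.4+280-.4,v/4.4+135-.4,z)
print('tip',f(640,79,125),'head',f(620,105,48), f(746,47,80))
print('scene tip',px('scene',195+60/1.8,140+(407-396)/1.8,125),'base',px('scene',195+68/1.8,140+(455-396)/1.8,5))
c=[f(48,182,54),f(452,205,54),f(445,335,54),f(40,312,54)]; print(c)
c=np.array(c);print('len',np.linalg.norm(c[0]-c[1]),np.linalg.norm(c[0]-c[3]),'ctr',c.mean(0)); x=(c[0]+c[3]-c[1]-c[2]);x/=np.linalg.norm(x);print('x',x,'pin pred',c.mean(0)+80*x)
print('pin',f(142,248,55)); print('stack',[f(*q,57) for q in((185,198),(352,207),(348,310),(178,300))])
for m in([635,-300],[632,-298]): print(proj('top',[[*m,0],[*m,48],[*m,125]]),proj('scene',[[*m,0],[*m,48],[*m,125]]))
s=state();print(np.degrees(np.arctan2(*s['eef_rot'][:2,0][::-1])))
E
```

```text
tip [ 634.3 -298.7  125. ] head [ 633.5 -298.9   48. ] [ 669.3 -390.7   80. ]
scene tip [ 633.4 -290.9  125. ] base [ 639.5 -290.8    5. ]
[array([580.7, 138.8,  54. ]), array([ 556.9, -165.9,   54. ]), array([ 458. , -156.8,   54. ]), array([481.6, 145.8,  54. ])]
len 305.62809098641446 99.34691741569038 ctr [519.3    -9.525  54.   ]
x [0.07781373 0.99696791 0.        ] pin pred [525.52509852  70.23243319  54.        ]
pin [528.5  68.6  55. ]
stack [array([565.7,  35.6,  57. ]), array([556.3, -90. ,  57. ]), array([478. , -84.5,  57. ]), array([488.1,  42.3,  57. ])]
[[418.1 161.3]
 [420.8 158. ]
 [425.5 152.3]] [[232.7 171.6]
 [230.4 161.7]
 [226.4 144.8]]
[[417.6 162.2]
 [420.3 158.9]
 [424.9 153.3]] [[233.8 171.5]
 [231.5 161.6]
 [227.5 144.7]]
156.69661054882909
```

```bash
cat >> h.py <<'E'
def need(P,yaw=85.5,z0=None):
    s=state();R=s['eef_rot'];p=s['tcp_pos'];d=R.T@(np.array(P,float)-p)
    y=np.degrees(np.arctan2(R[1,0],R[0,0]));c,q=np.cos(np.radians(yaw)),np.sin(np.radians(yaw))
    Rt=np.array([[c,q,0],[q,-c,0],[0,0,-1.]])
    r=cv2.Rodrigues(R.T@Rt)[0].ravel()
    print('t%.2f'%s['t'],'pos',p.round(1),'yaw%.2f'%y,'shift units',(d/40).round(3),'turn units',(r/.12).round(3),'F',s['contact_force'].round(1),'op %.1f'%s['opening'],'gf %.1f'%s['gripper_force'])
E
python3 -m crank '[[[0,0,0,0,0,1],[0,0,0,0,0,1],[0,0,0,0,0,1],[0,0,0,0,0,1],[0,0,0,0,0,1],[0,0,0,0,0,1],[0,0,0,0,0,1],[0,0,0,0,0,1],[0,0,0,0,0,1],[0,0,0,0,0,0.3]]]' 1 20
python3 -c "
from h import *
need([634,-297,240])"
```

```text
t: 1.1
tcp_pos: [247.1, 573.8, 302.2]
eef_rot: [[-0.044, 0.999, -0.0], [0.999, 0.044, -0.001], [-0.001, -0.0, -1.0]]
contact_force: [-0.4, 0.3, -0.6]
opening: 87.8
gripper_force: 0.0
t1.10 pos [247.1 573.8 302.2] yaw92.51 shift units [-22.171   8.711   1.572] turn units [-0.002  0.008  1.019] F [-0.4  0.3 -0.6] op 87.8 gf 0.0
```

```bash
python3 -m crank '[[[-1,0.5,0,0,0,0],[-1,0.5,0,0,0,0],[-1,0.5,0,0,0,0],[-1,0.5,0,0,0,0],[-1,0.5,0,0,0,0],[-1,0.5,0,0,0,0],[-1,0.5,0,0,0,0],[-1,0.5,0,0,0,0],[-1,0.5,0,0,0,0],[-1,0.5,0,0,0,1]]]' 
python3 -c "
from h import *
need([634,-297,240])"
```

```text
t: 2.1
tcp_pos: [466.7, 182.2, 302.6]
eef_rot: [[0.073, 0.997, -0.0], [0.997, -0.073, 0.0], [0.0, -0.0, -1.0]]
contact_force: [0.1, 0.8, 0.0]
opening: 87.7
gripper_force: 0.0
t2.10 pos [466.7 182.2 302.6] yaw85.84 shift units [-11.646   5.042   1.562] turn units [-0.002 -0.002  0.049] F [0.1 0.8 0. ] op 87.7 gf 0.0
```

```bash
python3 -m crank '[[[-1,0.5,0,0,0,0],[-1,0.5,0,0,0,0],[-1,0.5,0,0,0,0],[-1,0.5,0,0,0,0],[-1,0.5,0,0,0,0],[-1,0.5,0,0,0,0],[-1,0.5,0,0,0,0],[-1,0.5,0,0,0,0],[-1,0.5,0,0,0,0],[-1,0.5,0.4,0,0,0]]]' 
python3 -m crank '[[[-1,0,0.4,0,0,0],[-0.5,0,0.4,0,0,0],[-0.1,0,0.3,0,0,0],[0,0,0,0,0,0],[0,0,0,0,0,0],[0,0,0,0,0,0],[0,0,0,0,0,0],[0,0,0,0,0,0],[0,0,0,0,0,0],[0,0,0,0,0,0]]]' >/dev/null
python3 - <<'E'
from h import *
need([634,-297,161])
im=snap('scene','s1')[:,:,::-1]; t=snap('top','t1')[:,:,::-1]
a=cv2.resize(im[90:210,170:300],(520,480),interpolation=cv2.INTER_CUBIC)
cv2.imwrite('pics/c1.png',a)
s=state();p=s['tcp_pos'];print(proj('scene',[p,p+[0,0,-80],[p[0],p[1],0]]))
E
```

```text
t: 3.1
tcp_pos: [638.2, -231.3, 288.0]
eef_rot: [[0.071, 0.997, 0.003], [0.997, -0.071, -0.001], [-0.0, 0.003, -1.0]]
contact_force: [0.4, 0.8, -0.3]
opening: 87.8
gripper_force: 0.0
t4.10 pos [ 632.5 -292.9  242.9] yaw85.89 shift units [-0.099  0.044  2.048] turn units [ 0.003 -0.     0.057] F [-0.1 -0.6 -0.3] op 87.7 gf 0.0
[[221.5 116.8]
 [226.2 136.8]
 [234.5 172.4]]
```

View pics/c1.png

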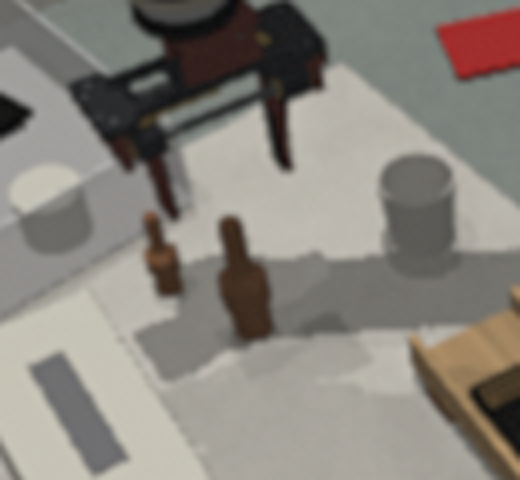

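The fingertips straddle the handle: tips at crop (172,213) and (287,165), handle top at (231,218), base at (253,330). I'll descend and grip.

```bash
python3 -m crank '[[[-0.1,0.02,0,0,0,0.05],[0,0,0.4,0,0,0],[0,0,0.4,0,0,0],[0,0,0.4,0,0,0],[0,0,0.4,0,0,0],[0,0,0.4,0,0,0],[0,0,0.05,0,0,0],[0,0,0,0,0,0],[0,0,0,0,0,0],[0,0,0,0,0,0]]]'
python3 -m crank '[[[0,0,0,0,0,0],[0,0,0,0,0,0],[0,0,0,0,0,0],[0,0,0,0,0,0],[0,0,0,0,0,0],[0,0,0,0,0,0],[0,0,0,0,0,0],[0,0,0,0,0,0],[0,0,0,0,0,0],[0,0,0,0,0,0]]]' -1 45
python3 -c "
from h import *
need([634,-297,161])"
```

```text
t: 5.2
tcp_pos: [633.3, -297.5, 161.6]
eef_rot: [[0.078, 0.997, 0.001], [0.997, -0.078, -0.001], [-0.0, 0.001, -1.0]]
contact_force: [-0.3, -0.5, 0.1]
opening: 87.9
gripper_force: 0.0
t: 6.2
tcp_pos: [632.9, -297.2, 160.5]
eef_rot: [[0.078, 0.997, -0.0], [0.997, -0.078, 0.0], [0.0, -0.0, -1.0]]
contact_force: [0.4, -0.7, -0.1]
opening: 20.2
gripper_force: 45.0
t6.20 pos [ 632.9 -297.2  160.5] yaw85.54 shift units [ 0.006  0.027 -0.012] turn units [-0.001 -0.     0.005] F [ 0.4 -0.7 -0.1] op 20.2 gf 45.0
```

```bash
python3 -m crank '[[[0,0,-0.6,0,0,0],[0.3,0,-0.8,0,0,0],[0.8,-0.3,-0.6,0,0,0],[1,-0.4,-0.25,0,0,0],[1,-0.4,0,0,0,0],[1,-0.4,0,0,0,0],[1,-0.4,0,0,0,0],[1,-0.4,0,0,0,0],[1,-0.4,0,0,0,0],[1,-0.4,0,0,0,0]]]' >/dev/null
python3 -m crank '[[[0.6,-0.26,0,0,0,0],[0.24,0,0,0,0,0],[0,0,0,0,0,0],[0,0,0,0,0,0],[0,0,0,0,0,0],[0,0,0,0,0,0],[0,0,0.3,0,0,0],[0,0,0.3,0,0,0],[0,0,0,0,0,0],[0,0,0,0,0,0]]]'
python3 - <<'E'
from h import *
need([527,69.5,160.5+57])
im=snap('scene','s2')[:,:,::-1]; t=snap('top','t2')[:,:,::-1]
a=cv2.resize(im[130:250,260:380],(480,480),interpolation=cv2.INTER_CUBIC)
b=cv2.resize(t[150:230,270:350],(320,320),interpolation=cv2.INTER_CUBIC)
c=np.zeros((480,800,3),np.uint8);c[:,:480]=a;c[:320,480:]=b
cv2.imwrite('pics/c2.png',c)
s=state();p=s['tcp_pos'];b=p+[0,0,-160.5];print(proj('scene',[b,p+[0,0,-110],[527,69.5,57],[527,69.5,30]]),b)
E
```

```text
t: 8.2
tcp_pos: [526.4, 69.6, 225.9]
eef_rot: [[0.078, 0.997, -0.001], [0.997, -0.078, -0.001], [-0.001, -0.001, -1.0]]
contact_force: [0.2, 1.0, -2.1]
opening: 20.5
gripper_force: 45.0
t8.20 pos [526.4  69.6 225.9] yaw85.51 shift units [-0.001  0.015  0.21 ] turn units [-0.012  0.007  0.002] F [ 0.2  1.  -2.1] op 20.5 gf 45.0
[[326.5 211.6]
 [326.5 200.8]
 [326.4 213.4]
 [326.4 218.8]] [526.87942555  69.72111842  66.16254407]
```

View pics/c2.png

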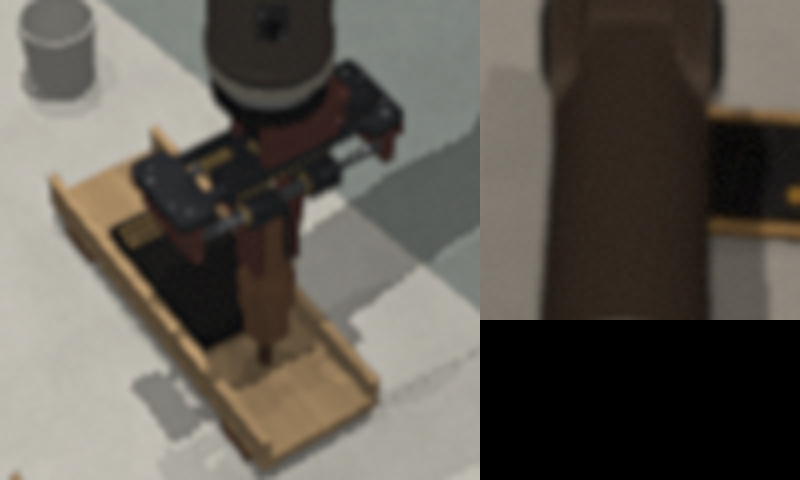

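The mallet face is directly over the pin: face edge at crop (265,345), pin at (265,355). I'll press down slowly.

```bash
python3 -m crank '[[[0,0,0.1,0,0,0],[0,0,0.1,0,0,0],[0,0,0.08,0,0,0],[0,0,0.08,0,0,0],[0,0,0.08,0,0,0],[0,0,0.08,0,0,0],[0,0,0.06,0,0,0],[0,0,0.06,0,0,0],[0,0,0.04,0,0,0],[0,0,0,0,0,0]]]'
python3 -c "
from h import *
need([527,69.5,160.5+35])"
```

```text
t: 9.3
tcp_pos: [526.9, 69.9, 199.6]
eef_rot: [[0.078, 0.997, 0.0], [0.997, -0.078, 0.0], [0.0, 0.0, -1.0]]
contact_force: [-1.1, 0.8, 1.5]
opening: 20.3
gripper_force: 45.0
t9.30 pos [526.9  69.9 199.6] yaw85.53 shift units [-0.009  0.004  0.102] turn units [ 0.002 -0.003  0.005] F [-1.1  0.8  1.5] op 20.3 gf 45.0
```

```bash
python3 -m crank '[[[0,0,0.06,0,0,0],[0,0,0.06,0,0,0],[0,0,0.04,0,0,0],[0,0,0.03,0,0,0],[0,0,0.03,0,0,0],[0,0,0,0,0,0],[0,0,0,0,0,0],[0,0,0,0,0,0],[0,0,0,0,0,0],[0,0,0,0,0,0]]]'
python3 -c "
from h import *
need([527,69.5,160.5+35])"
```

```text
t: 10.3
tcp_pos: [528.1, 69.7, 194.6]
eef_rot: [[0.078, 0.997, 0.003], [0.997, -0.078, 0.003], [0.003, 0.003, -1.0]]
contact_force: [-10.2, -0.8, 42.0]
opening: 20.3
gripper_force: 45.2
t10.30 pos [528.1  69.7 194.6] yaw85.51 shift units [-0.006 -0.027 -0.023] turn units [ 0.026 -0.027  0.001] F [-10.2  -0.8  42. ] op 20.3 gf 45.2
```

```bash
python3 -m crank '[[[0,0,-0.3,0,0,0],[0,0,-0.6,0,0,0],[-0.3,0.1,-0.5,0,0,0],[-0.7,0.3,-0.1,0,0,0],[-1,0.4,0,0,0,0],[-1,0.4,0,0,0,0],[-1,0.4,0,0,0,0],[-1,0.4,0,0,0,0],[-1,0.4,0,0,0,0],[-1,0.4,0,0,0,0]]]' >/dev/null
python3 -m crank '[[[-1,0.4,0,0,0,0],[-0.6,0.1,0,0,0,0],[-0.34,0,0,0,0,0],[0,0,0.6,0,0,0],[0,0,0.6,0,0,0],[0,0,0.5,0,0,0],[0,0,0.2,0,0,0],[0,0,0,0,0,0],[0,0,0,0,0,0],[0,0,0,0,0,0]]]'
python3 -c "
from h import *
need([634,-297,160.5])"
```

```text
t: 12.3
tcp_pos: [631.1, -297.1, 176.0]
eef_rot: [[0.078, 0.997, 0.002], [0.997, -0.078, -0.001], [-0.001, 0.002, -1.0]]
contact_force: [-0.1, -0.3, -2.4]
opening: 20.8
gripper_force: 45.0
t12.30 pos [ 631.1 -297.1  176. ] yaw85.55 shift units [0.009 0.072 0.388] turn units [0.016 0.004 0.007] F [-0.1 -0.3 -2.4] op 20.8 gf 45.0
```

```bash
python3 -m crank '[[[0,0,0.15,0,0,0],[0,0,0.1,0,0,0],[0,0,0.05,0,0,0],[0,0,0.04,0,0,0],[0,0,0.03,0,0,0],[0,0,0.02,0,0,0],[0,0,0,0,0,0],[0,0,0,0,0,0],[0,0,0,0,0,0],[0,0,0,0,0,0]]]'
python3 -c "
from h import *
need([634,-297,160.5])
im=snap('scene','s3')[:,:,::-1]
cv2.imwrite('pics/c3.png',cv2.resize(im[110:210,170:310],(700,500),interpolation=cv2.INTER_CUBIC))
"
```

```text
t: 13.3
tcp_pos: [630.5, -297.2, 160.3]
eef_rot: [[0.078, 0.997, 0.001], [0.997, -0.078, 0.0], [0.0, 0.001, -1.0]]
contact_force: [-3.3, 2.3, 7.5]
opening: 20.5
gripper_force: 45.0
t13.30 pos [ 630.5 -297.2  160.3] yaw85.52 shift units [ 0.012  0.088 -0.005] turn units [ 0.005 -0.002  0.003] F [-3.3  2.3  7.5] op 20.5 gf 45.0
```

View pics/c3.png

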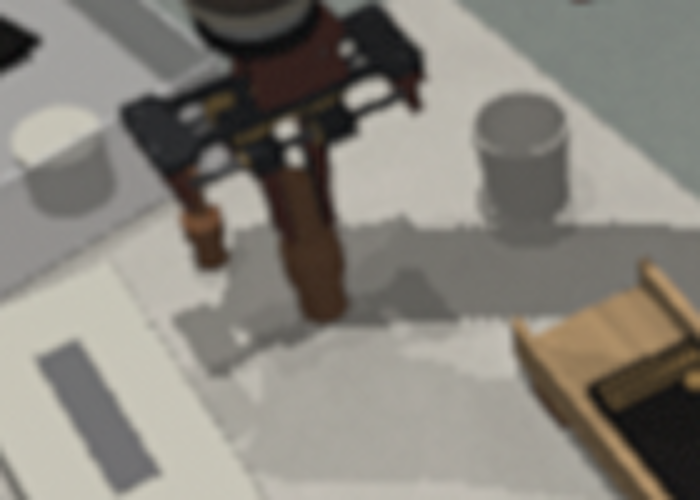

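The mallet stands on the table between the fingers, base at crop (325,315), with contact force felt. Release and rise.

```bash
python3 -m crank '[[[0,0,0,0,0,0],[0,0,0,0,0,0],[0,0,0,0,0,0],[0,0,0,0,0,0],[0,0,0,0,0,0],[0,0,-0.2,0,0,0],[0,0,-0.4,0,0,0],[0,0,-0.6,0,0,0],[0,0,-0.6,0,0,0],[0,0,-0.5,0,0,0]]]' 0.6
python3 - <<'E'
from h import *
im=snap('scene','s4')[:,:,::-1]
t=snap('top','t4')[:,:,::-1]
b=t[135:225,280:460]; b=cv2.resize(b,None,fx=4.4,fy=4.4,interpolation=cv2.INTER_CUBIC)
c=np.zeros((600,792,3),np.uint8); c[:396]=b; c[396:,:234]=cv2.resize(im[120:200,190:268],(234,204)[:2],interpolation=cv2.INTER_CUBIC)
c[396:,300:700]=cv2.resize(im[170:248,270:360+62],(400,204),interpolation=cv2.INTER_CUBIC)
cv2.imwrite('pics/c4.png',c)
need([507,-130,240])
E
```

```text
t: 14.35
tcp_pos: [630.8, -297.4, 254.1]
eef_rot: [[0.078, 0.997, 0.002], [0.997, -0.078, -0.001], [-0.001, 0.002, -1.0]]
contact_force: [0.1, 0.3, 0.7]
opening: 70.3
gripper_force: 0.0
t14.45 pos [ 631.6 -298.2  255.9] yaw85.52 shift units [ 3.948 -3.438  0.367] turn units [0.053 0.017 0.002] F [0.6 0.2 0.5] op 70.3 gf 0.0
```

View pics/c4.png

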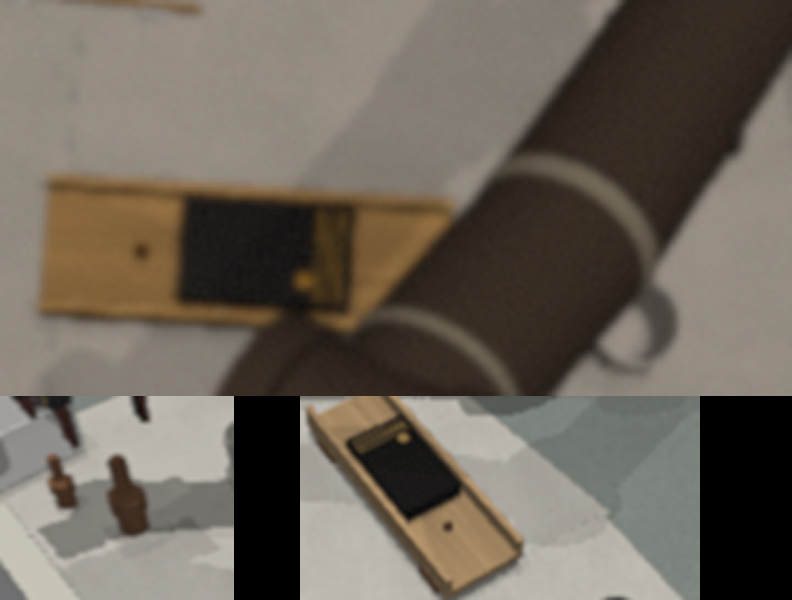

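The pin is flush (crop (142,250), scene (448,526)), the stack hasn't moved and the mallet is upright. Next I'll move behind the stack with the fingers about 40 mm apart.

```bash
python3 -m crank '[[[0.6,-0.5,0,0,0,0],[0.8,-0.7,0,0,0,0],[0.8,-0.7,0,0,0,0],[0.8,-0.7,0,0,0,0],[0.7,-0.6,0,0,0,0],[0.4,-0.2,0.2,0,0,0],[0,0,0.8,0,0,0],[0,0,0.8,0,0,0],[0,0,0,0,0,0],[0,0,0,0,0,0]]]' -0.09
python3 -c "
from h import *
need([512.2,-120,123])"
```

```text
t: 15.45
tcp_pos: [507.5, -123.3, 179.4]
eef_rot: [[0.079, 0.997, -0.001], [0.997, -0.079, -0.0], [-0.0, -0.001, -1.0]]
contact_force: [-0.7, 0.4, 0.3]
opening: 40.0
gripper_force: 0.0
t15.45 pos [ 507.5 -123.3  179.4] yaw85.50 shift units [0.091 0.111 1.409] turn units [-0.009  0.003 -0.001] F [-0.7  0.4  0.3] op 40.0 gf 0.0
```

```bash
python3 -m crank '[[[0.08,0.11,0,0,0,0],[0,0,0.4,0,0,0],[0,0,0.4,0,0,0],[0,0,0.35,0,0,0],[0,0,0.15,0,0,0],[0,0,0.1,0,0,0],[0,0,0,0,0,0],[0,0,0,0,0,0],[0,0,0,0,0,0],[0,0,0,0,0,0]]]'
python3 - <<'E'
from h import *
need([512.2,-120,123])
im=snap('scene','s5')[:,:,::-1]
a=cv2.resize(im[150:250,250:370],(720,600),interpolation=cv2.INTER_CUBIC)
cv2.imwrite('pics/c5.png',a)
E
```

```text
t: 16.45
tcp_pos: [512.6, -120.1, 123.4]
eef_rot: [[0.078, 0.997, 0.001], [0.997, -0.078, -0.0], [0.0, 0.001, -1.0]]
contact_force: [0.0, 0.5, 0.7]
opening: 40.2
gripper_force: 0.0
t16.45 pos [ 512.6 -120.1  123.4] yaw85.54 shift units [ 0.001 -0.009  0.011] turn units [ 0.006 -0.     0.005] F [0.  0.5 0.7] op 40.2 gf 0.0
```

View pics/c5.png

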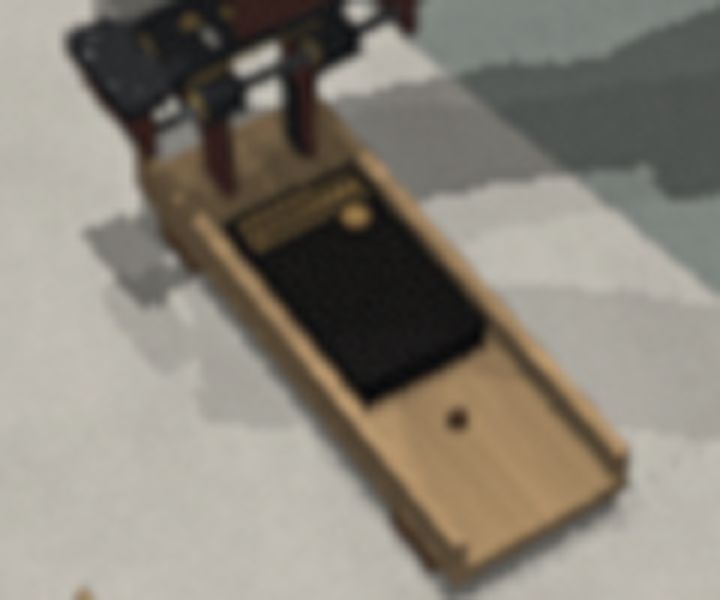

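The fingers are inside the channel, tips at crop (230,193) and (310,153), just behind the stack, whose rear top edge runs from (228,222) to (366,168). The front top edge runs from (365,392) to (487,320).

```bash
python3 - <<'E'
from h import *
pin=np.array([527,69.5]);ex=np.array([.078,.997])
f=lambda u,v,z: px('scene',u/6+250-.4,v/6+150-.4,z)[:2]
for n,u,v,z in(('rearL',228,222,57),('rearR',366,168,57),('frL',365,392,57),('frR',487,320,57),('tipL',230,193,43),('tipR',310,155,43),('pin',457,419,35)):
    p=f(u,v,z); print(n,p,'s %.1f'%((p-pin)@ex))
E
```

```text
rearL [555.5 -88. ] s -154.8
rearR [476.8 -72.9] s -145.9
frL [567.5  44.2] s -22.1
frR [491.8  46.7] s -25.5
tipL [ 536.5 -114.1] s -182.3
tipR [ 487.2 -109.2] s -181.3
pin [532.3  72.9] s 3.8
```

```bash
python3 -m crank '[[[0.15,0,0,0,0,0],[0.2,0,0,0,0,0],[0.2,0,0,0,0,0],[0.2,0,0,0,0,0],[0.2,0,0,0,0,0],[0.2,0,0,0,0,0],[0.15,0,0,0,0,0],[0.1,0,0,0,0,0],[0.05,0,0,0,0,0],[0.02,0,0,0,0,0]]]'
python3 -m crank '[[[0,0,0,0,0,0],[0,0,0,0,0,0],[-0.2,0,0,0,0,0],[-0.4,0,0,0,0,0],[-0.4,0,-0.2,0,0,0],[0,0,0,0,0,0],[0,0,0,0,0,0],[0,0,0,0,0,0],[0,0,0,0,0,0],[0,0,0,0,0,0]]]'
python3 - <<'E'
from h import *
need([512.2,-120,132])
im=snap('scene','s6')[:,:,::-1]
a=cv2.resize(im[150:250,250:370],(720,600),interpolation=cv2.INTER_CUBIC)
cv2.imwrite('pics/c6.png',cv2.convertScaleAbs(a,alpha=1.8,beta=0))
E
```

```text
t: 17.5
tcp_pos: [516.9, -61.3, 123.0]
eef_rot: [[0.078, 0.997, -0.0], [0.997, -0.078, -0.0], [-0.0, -0.0, -1.0]]
contact_force: [0.7, -1.4, -0.7]
opening: 39.9
gripper_force: 0.4
t: 18.5
tcp_pos: [513.8, -100.7, 130.9]
eef_rot: [[0.077, 0.997, -0.0], [0.997, -0.077, 0.0], [0.0, -0.0, -1.0]]
contact_force: [0.6, -0.3, -0.7]
opening: 40.0
gripper_force: 0.0
t18.50 pos [ 513.8 -100.7  130.9] yaw85.59 shift units [-0.485 -0.004 -0.027] turn units [-0.002 -0.002  0.013] F [ 0.6 -0.3 -0.7] op 40.0 gf 0.0
```

View pics/c6.png

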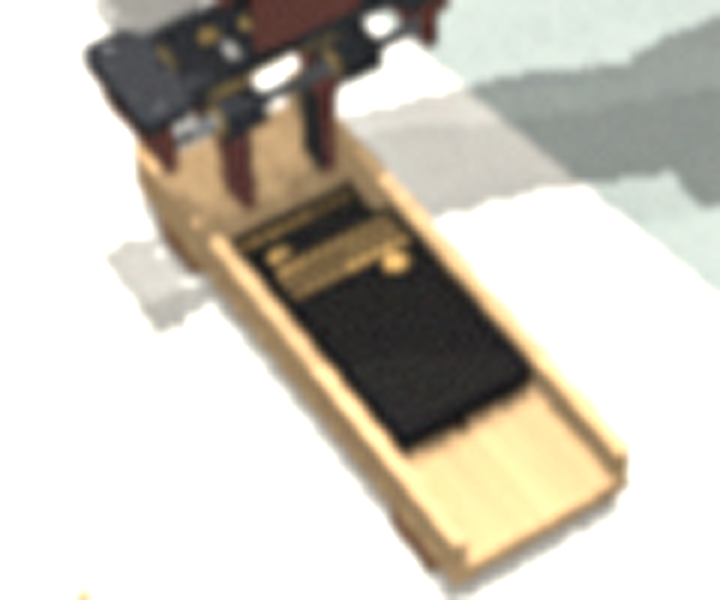

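The fan has opened: top stack front at crop (405,435)–(528,370), its rear corners near (265,265)–(405,212), and the bottom plaque's rear edge at (240,238)–(350,188).

```bash
python3 - <<'E'
from h import *
pin=np.array([527,69.5]);ex=np.array([.078,.997])
f=lambda u,v,z: px('scene',u/6+250-.4,v/6+150-.4,z)[:2]
for n,u,v,z in(('rearL top',265,265,57),('rearR top',405,212,57),('frL',405,438,57),('frR',528,370,57),('botrearL',242,240,39),('botrearR',350,188,39)):
    p=f(u,v,z); print(n,p,'s %.1f'%((p-pin)@ex-3.8))
# template match of the brass disc/lines shift
a=cv2.imread('pics/s5.png');b=cv2.imread('pics/s6.png')
def disc(im,z,roi):
    u0,u1,v0,v1=roi; h=cv2.cvtColor(im,cv2.COLOR_BGR2HSV)[v0:v1,u0:u1].astype(float)
    w=np.clip(h[...,2]-60,0,None); ys,xs=np.mgrid[v0:v1,u0:u1]; p=px('scene',(w*xs).sum()/w.sum(),(w*ys).sum()/w.sum(),z); print(p,'s %.1f'%((p[:2]-pin)@ex))
disc(a,57,(306,313,183,189)); disc(b,57,(313,320,190,197))
E
```

```text
rearL top [557.7 -52.5] s -123.0
rearR top [479.7 -35.8] s -112.5
frL [569.4  78.7] s 8.7
frR [496.   84.1] s 8.3
botrearL [549.  -86.5] s -157.6
botrearR [482.7 -79.9] s -156.2
[501.1 -51.3  57. ] s -122.5
[503.4 -16.1  57. ] s -87.2
```

```bash
python3 -m crank '[[[0.2,0,-0.03,0,0,0],[0.3,0,0,0,0,0],[0.3,0,0,0,0,0],[0.24,0,0,0,0,0],[0.2,0,0,0,0,0],[0.2,0,0,0,0,0],[0.2,0,0,0,0,0],[0.13,0,0,0,0,0],[0.07,0,0,0,0,0],[0.02,0,0,0,0,0]]]'
python3 -m crank '[[[0,0,0,0,0,0],[0,0,0,0,0,0],[-0.2,0,0,0,0,0],[-0.5,0,0,0,0,0],[-0.6,0,-0.2,0,0,0],[-0.5,0,-0.2,0,0,0],[0,0,-0.5,0,0,0],[0,0,-0.5,0,0,0],[0,0,0,0,0,0],[0,0,0,0,0,0]]]'
python3 - <<'E'
from h import *
need([512.2,-120,132])
im=snap('scene','s7')[:,:,::-1]
a=cv2.resize(im[150:250,250:370],(720,600),interpolation=cv2.INTER_CUBIC)
cv2.imwrite('pics/c7.png',cv2.convertScaleAbs(a,alpha=1.8,beta=0))
E
```

```text
t: 19.55
tcp_pos: [519.6, -26.9, 132.3]
eef_rot: [[0.078, 0.997, 0.0], [0.997, -0.078, -0.0], [-0.0, 0.0, -1.0]]
contact_force: [-0.2, -0.8, 0.9]
opening: 40.0
gripper_force: 0.2
t: 20.55
tcp_pos: [513.9, -99.3, 188.3]
eef_rot: [[0.078, 0.997, 0.001], [0.997, -0.078, 0.0], [0.0, 0.001, -1.0]]
contact_force: [-0.6, 0.3, 0.5]
opening: 39.8
gripper_force: 0.0
t20.55 pos [513.9 -99.3 188.3] yaw85.51 shift units [-0.519 -0.004  1.407] turn units [ 0.007 -0.002  0.001] F [-0.6  0.3  0.5] op 39.8 gf 0.0
```

View pics/c7.png

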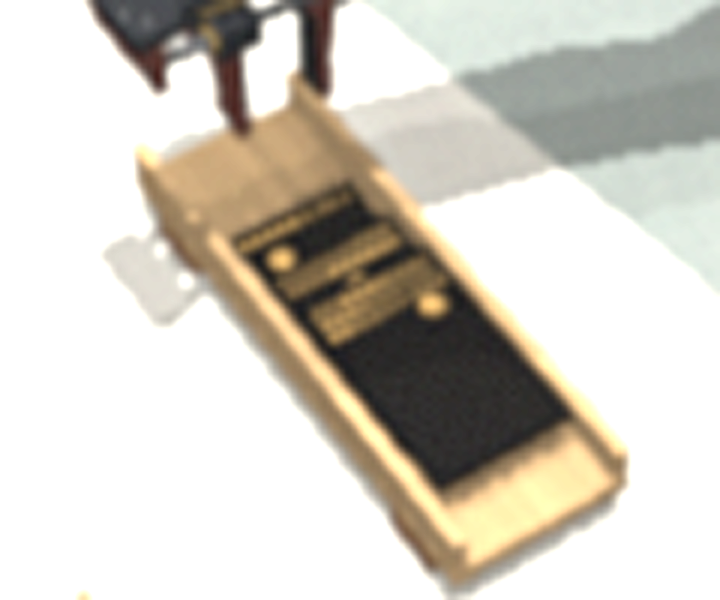

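The three steps show with straight edges. Top front is at crop (442,485)–(566,412), its disc at (432,305), and the bottom plaque's rear edge at (238,240)–(352,188).

```bash
python3 - <<'E'
from h import *
pin=np.array([527,69.5]);ex=np.array([.078,.997])
f=lambda u,v,z: px('scene',u/6+250-.4,v/6+150-.4,z)[:2]
for n,u,v,z in(('disc0',355,216,57),('disc1',397,262,57),('disc2',432,305,57),('frL',442,488,57),('frR',566,412,57),('midrearR',395,223,48),('botrearR',350,188,39),('lineMidR',402,243,48),('lineTopR',450,283,57),('lineTopR1',408,235,57)):
    p=f(u,v,z); print(n,p,'s %.1f'%((p-pin)@ex-3.8))
# shift of bottom strip and of middle/discs between s6 and s7
a=cv2.imread('pics/s6.png',0);b=cv2.imread('pics/s7.png',0)
for x0,y0,w,h in((289,180,20,13),(292,189,14,8)):
    m=cv2.matchTemplate(b[y0-5:y0+h+5,x0-5:x0+w+5],a[y0:y0+h,x0:x0+w],cv2.TM_CCOEFF_NORMED);print(cv2.minMaxLoc(m)[1::2])
E
```

```text
disc0 [501.7 -50. ] s -124.9
disc1 [503.8 -11.7] s -86.6
disc2 [507.4  21.7] s -53.0
frL [573.9 113.2] s 43.4
frR [498.1 115.8] s 40.1
midrearR [483.8 -39.3] s -115.6
botrearR [482.7 -79.9] s -156.2
lineMidR [489.4 -26.3] s -102.2
lineTopR [491.3  16.1] s -59.8
lineTopR1 [488.2 -22.5] s -98.6
(0.7859717607498169, (5, 5))
(0.7169290781021118, (5, 5))
```

```bash
python3 -m crank '[[[0,0,-0.5,0,0,0],[0,0,-0.5,0,0,0],[0,0,-0.5,0,0,0],[0,0,0,0,0,0],[0,0,0,0,0,0],[0,0,0,0,0,0],[0,0,0,0,0,0],[0,0,0,0,0,0],[0,0,0,0,0,0],[0,0,0,0,0,0]]]' >/dev/null; python3 -c "
from h import *
print(sign_off())"
```

```text
the job is handed in; nothing more can be done
None
```

I handed the job in at about 21.6 s of the 56 s allowed. The pin is fully down, the mallet stands upright, and both steps of the fan measure about 35 mm, with the bottom plaque where it was. No verdict came back.

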